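# Feed a glass tile under the spring flap of the sorting chute

## Task

Send the orange glass square down the tin chute into the tray: with one fingertip press down the black-topped bar beside the feed lane to hold the green spring-closed flap open, and with the other fingertip push the tile along the lane and under the raised flap until it slides away down the chute, without letting the flap nip or scrape the glass. Then let the flap close and draw the hand clear. Push the tile only, never pick it up, and leave the pebble, the cup and the mallet alone.

Things in the scene. Friction and masses are not known exactly. Their poses are not given: they have to be found in the camera images.
- mouth (a point): Point on the feed lane's floor, on its centre line, straight below the closed flap's front lip. The whole station is fixed to this frame and turned with it about the vertical. x: level, along the lane, the way the tile is pushed; y: level, left when looking along x; z up. The lane: raised polished-steel track, floor 125 mm above the table, x = -166 to +4 mm, rails 7 mm high at y = +-24.5.
- chute_edge (a point): Middle of the edge where the lane floor ends and the tin chute begins (x = 4 mm in the frame of mouth, same axes). The chute is 54 mm wide, polished, 36 degrees down; a tile whose middle is a few mm beyond this edge tips and slides down by itself. Round the lane lies the steel shelf, 20 mm lower than the lane floor, x = -230 to +4, y = -210 to +210 mm in the frame of mouth.
- flap (a joint): Opening angle of flap and press bar (one stiff green sheet) about a hinge rod along x at y = +36 mm, 22 mm above the lane floor (frame of mouth), x = -139 to 73. 0 closed; grows as the bar is pressed down; stop at 0.9 rad. A spring shuts it: pressing at the bar's middle takes about 2 N at first, 3 N wide open. Its cover (x = 0 to 62, y = -28 to +36) rises to 61 mm above the lane floor at 0.65 rad.
- lip (a point): Middle of the lower edge of the flap's front lip, moving with the flap; closed, it is 2 mm above the lane floor at x = 0, y = -6 mm in the frame of mouth. The lip (x = 0 to 3, y = -28 to +16 mm, 20 mm high) bars the tile, and pushing on it does not open the flap. At 0.45 rad the lip clears the tile's top by 2 mm, at 0.65 rad by 8 mm.
- press_bar (a point): Press point, mid-length on top of the press bar, moving with the flap. Flat plate beside the lane, 120 mm along x (-125 to -5 mm in the frame of mouth), from the rod to y = 93; black rubber on y = 60 to 90. Closed, this point is at x -65, y 80, z 32 mm. A 13 mm wide tip pressed down to z = 5 mm anywhere along y = 80 opens the flap about 0.67 rad (more nearer the rod), and can slide along x.
- tile_center (a point): Centre of the orange glass square: 45 x 45 x 10 mm, about 50 g, lying flat in the feed lane before the flap, square to the lane within a few degrees. x and y along its sides, z up. Polished: it slides easily on the lane and the chute.
- tile: The orange glass square as a body; origin under its centre.
- tray_floor (a point): Middle of the inner floor of the grey shallow tray at the foot of the chute, fixed to the station (x = 196 mm in the frame of mouth, 4 mm above the table). Inside 152 x 152 mm, walls 20 mm above the floor. Same axes as mouth.
- pebble: Black onyx pebble, 45 mm across, 25 mm high, loose on the shelf; origin under its centre. Leave alone.
- cup: Clay cup, 68 mm across, 66 mm high, loose on the shelf, upright; origin under its centre. Leave alone.
- mallet: Mallet lying on the shelf: grey rubber head 40 mm thick and 62 mm long at +x of its origin, wooden handle towards -x, 200 mm in all; origin at shelf level near the middle of its length. Leave alone.

How it is judged:
By the outcome, as a careful person would: the job done as asked, in the order asked, and still so for the second after the job is handed in, with the robot touching nothing.
It also fails if it takes over 32 s, if anything falls off the work surface, if the arm or the gripper's body presses on something with over 40 N, if the wrist force passes 120 N, or if a joint passes its speed limit or range.

## Robot

A 6-joint arm with a two-finger parallel gripper is mounted at the origin on the work surface. World frame = base frame: x ahead of the robot, y to its left, z up, the work surface at z = 0. Lengths are in mm, angles in rad, forces in N, time in s.
With the tool pointing down it reaches from about 350 to 975 mm from the base axis. Payload 7.1 kg.
Tool frame: the origin (TCP) lies between the finger pads; the fingertips stand 14 mm ahead of it and the grasp point (between the pads) lies 5 mm behind it; y points along the fingers, x is the direction in which the jaws open and shut, and the axes are right-handed (so a half turn about y gives the same grasp; the last joint's range is limited). The gripper opens to 88 mm and grips with 3 to 60 N. Pads are 20 mm wide; open, the fingers measure 115 mm over their backs; the gripper's body (75 mm by 178 mm) begins 61 mm behind the grasp point.
Start: joints at [-1.305, 0.423, 1.63, -0, 1.089, -0.019], TCP at [175.622, -599.802, 236.675] pointing down, gripper open.
Joint ranges: [-3, 3], [-0.9, 2.11], [0.09, 2.58], [-1.31, 4.45], [0.11, 2.69], [-2.54, 2.54]. Speed limits (rad/s): [2.39, 2.39, 3.01, 3.14, 3.14, 3.14].

## Interface

Orientations are given as a unit quaternion [w, x, y, z].
In Python, from bench import ctrl, kin, monitor, get_image, calibration gives the robot as it stands. The module is installed in compiled form; this text tells all that it offers. Calls block until the motion is done:
- ctrl.move_to(position, orientation): joint-space move of the TCP to a pose.
- ctrl.move_linear(position, rot=None, vel=150): straight line of the TCP; rot=None keeps the orientation; vel is the mean speed in mm/s.
- ctrl.move_joints(angles): joint-space move.
- ctrl.set_gripper(opening, force=None): finger opening in mm; force is the grip in N (None keeps the last); returns when the fingers have stopped.
- ctrl.wait(seconds).
- kin.inverse_kinematics(position, orientation): joint angles nearest the present ones, or None.
- monitor.get_state(): the state.
- get_image(name): name is "side" or "top" or "wrist"; returns (picture, depth): 384x512x3 uint8, red, green, blue; 384x512 float32, mm along the optical axis (not along the pixel's ray), 0 where there is no reading.
- calibration(name): a dict with "mtx" (3x3 intrinsics, pixels), "dist_coeffs" ([k1, k2, p1, p2, k3] as OpenCV has them; the pictures are not rectified), "extrinsics" (4x4, takes a point from camera to world coordinates); the wrist camera has in their place "hand_eye" (4x4, takes a point from camera to tool coordinates, whose origin is the TCP and whose axes are the tool frame's). Camera axes: x right, y up, looking along -z (the intrinsics and any distortion apply to the point x, -y, -z); pixel columns grow to the right and rows downward; lengths in mm; the calibration is good to about 2 mm. A picture is of the moment at which its call begins: read the wrist's pose just before it. calibration takes no time and is no camera call.
A pose or a line that the arm cannot do raises ctrl.MotionError and nothing moves.
- ctrl.hand_in(): hands the job in, once; it reports no verdict.
The state is a dict: "t": time; "q": joint angles; "dq": joint speeds; "joint_torque": joint torques, N m; "position": TCP position; "eef_rot": TCP orientation; "force": force on the tool from outside, world axes, zero at the start; "ft_torque": the same for the moment, N m; "finger_gap": finger opening in mm.
Only numpy, scipy, OpenCV 4.12 (cv2) and the standard library are available. Lean on these libraries where they do the work, as an engineer would, in place of code of your own. Each camera call takes 0.05 s, during which the arm holds its last target.

## Working session

There is one attempt and no reset: what is moved stays moved. The work goes in short steps, each a Python script; the robot and the scene stay as the last script left them, time stands still between calls to the robot, and variables do not carry over. Pictures are saved under pics/ and viewed, and the job is handed in when it is done.

```bash
mkdir -p pics; ls; python3 - <<'E'
from bench import ctrl, kin, monitor, get_image, calibration
import cv2, numpy as np
s=monitor.get_state(); print(s)
for n in ["side","top","wrist"]:
    im,d=get_image(n); cv2.imwrite(f"pics/a_{n}.png",im[:,:,::-1]); np.savez(f"pics/a_{n}.npz",im=im,d=d)
    c=calibration(n); print(n,{k:np.round(np.array(v),4).tolist() for k,v in c.items()})
E
```

```text
pics
{'t': 0.0, 'q': array([-1.30499273e+00,  4.23839042e-01,  1.63066691e+00, -2.60868768e-05,
        1.08856990e+00, -1.90080096e-02]), 'dq': array([ 1.11423433e-03,  1.40092529e-03,  1.24819762e-04,  2.36654036e-04,
        8.44600696e-04, -2.41585443e-05]), 'joint_torque': array([-1.72097214e-03, -5.44632339e+01, -2.73670417e+01,  6.42677676e-02,
        2.28892994e-02, -1.35688483e-04]), 'position': array([ 175.48827509, -599.32018805,  235.91186203]), 'eef_rot': array([ 0.56621951, -0.56558771,  0.42439132, -0.42355404]), 'force': array([-0.39108627,  0.3837679 , -0.06684932]), 'ft_torque': array([-0.03851563, -0.05650236,  0.02421023]), 'finger_gap': 87.88395246056062}
side {'mtx': [[409.1074, 0.0, 256.4201], [0.0, 409.1074, 192.1925], [0.0, 0.0, 1.0]], 'dist_coeffs': [-0.0708, 0.0, 0.0, 0.0, 0.0], 'extrinsics': [[0.7498, 0.4495, -0.4855, 211.2359], [-0.6617, 0.5073, -0.5521, -420.2], [-0.0019, 0.7353, 0.6778, 668.8265], [0.0, 0.0, 0.0, 1.0]]}
top {'mtx': [[485.6047, 0.0, 258.5086], [0.0, 485.6047, 185.8665], [0.0, 0.0, 1.0]], 'dist_coeffs': [-0.1591, 0.0, 0.0, 0.0, 0.0], 'extrinsics': [[0.0157, 0.9894, -0.1445, 450.8253], [-0.9997, 0.0126, -0.0223, 6.3052], [-0.0202, 0.1448, 0.9893, 1022.7834], [0.0, 0.0, 0.0, 1.0]]}
wrist {'mtx': [[313.3806, 0.0, 255.6597], [0.0, 313.3806, 191.5016], [0.0, 0.0, 1.0]], 'dist_coeffs': [-0.0864, 0.0, 0.0, 0.0, 0.0], 'hand_eye': [[1.0, -0.0003, -0.0013, -0.6397], [-0.0012, 0.2544, -0.9671, -149.0835], [0.0006, 0.9671, 0.2544, 68.8677], [0.0, 0.0, 0.0, 1.0]]}
```

View pics/a_top.png

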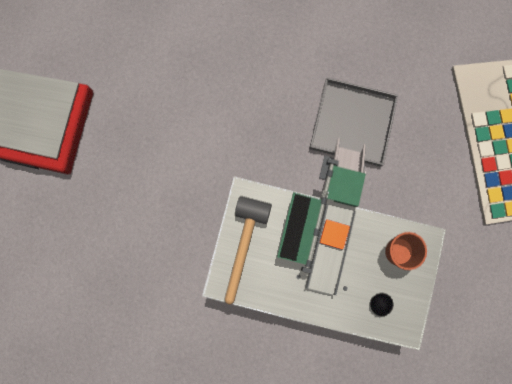

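View pics/a_side.png

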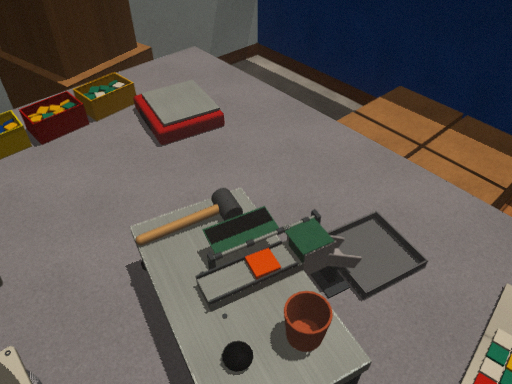

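View pics/a_wrist.png

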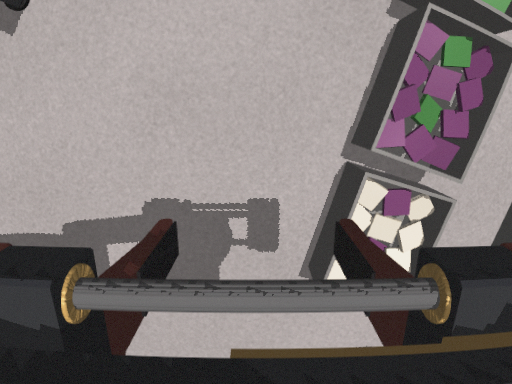

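```bash
cat > h.py <<'E'
import numpy as np, cv2
from bench import calibration
def rays(name,px,T=None):
    c=calibration(name); K=np.array(c["mtx"]);D=np.array(c["dist_coeffs"])
    u=cv2.undistortPoints(np.array(px,float).reshape(-1,1,2),K,D).reshape(-1,2)
    E=np.array(c["extrinsics"]) if T is None else T@np.array(c["hand_eye"])
    d=np.c_[u[:,0],-u[:,1],-np.ones(len(u))]@E[:3,:3].T
    return E[:3,3],d
def plane(name,px,z,T=None):
    o,d=rays(name,px,T); return o+d*((z-o[2])/d[:,2])[:,None]
def big(m):
    cs,_=cv2.findContours(m.astype(np.uint8),cv2.RETR_EXTERNAL,cv2.CHAIN_APPROX_NONE)
    return max(cs,key=cv2.contourArea).reshape(-1,2)
def rect(name,c,z,T=None):
    P=plane(name,c,z,T)[:,:2]; r=cv2.minAreaRect(P.astype(np.float32)); return r,cv2.boxPoints(r)
E
python3 - <<'E'
from h import *
np.set_printoptions(precision=1,suppress=True)
for n in ["top","side"]:
    f=np.load(f"pics/a_{n}.npz"); im=f["im"]; hsv=cv2.cvtColor(im,cv2.COLOR_RGB2HSV); d=f["d"]
    H,S,V=[hsv[:,:,i].astype(int) for i in range(3)]
    big_img=cv2.resize(im[120:350,180:480] if n=="top" else im[170:384,120:440],None,fx=2.5,fy=2.5,interpolation=cv2.INTER_CUBIC)
    cv2.imwrite(f"pics/a_{n}_zoom.png",big_img[:,:,::-1])
    tile=(H<14)&(S>215)&(V>200)
    c=big(tile); print(n,"tile px",c.mean(0),len(c)); r,b=rect(n,c,135); print(r); 
    g=(H>60)&(H<90)&(S>100)
    g=cv2.bitwise_and(g.astype(np.uint8),g.astype(np.uint8))
    num,lab,st,ce=cv2.connectedComponentsWithStats(g)
    for i in np.argsort(-st[1:,4])[:4]+1:
        cc=big(lab==i); r,b=rect(n,cc,149); print("green",st[i],r); print(b.tolist())
E
```

```text
Traceback (most recent call last):
  File "h.py", line 13, in big
    return max(cs,key=cv2.contourArea).reshape(-1,2)
           ~~~^^^^^^^^^^^^^^^^^^^^^^^^
ValueError: max() iterable argument is empty
```

```bash
python3 - <<'E'
from h import *
f=np.load("pics/a_top.npz");d=f["d"]
for p in [(298,230),(346,187),(335,234),(326,265),(380,240),(260,260),(353,120),(100,250)]:
    D=d[p[1],p[0]]; o,r=rays("top",[p]); print(p, np.round(o+r[0]*D,1))
E
```

```text
(298, 230) [498.8 -45.8 156. ]
(346, 187) [ 578.4 -133.5  148.8]
(335, 234) [ 493.4 -114.7  136. ]
(326, 265) [436.9 -99.2 127.8]
(380, 240) [ 484.2 -204.4  106.5]
(260, 260) [444.4  22.  101.4]
(353, 120) [ 746.5 -173.8    5.7]
(100, 250) [4.568e+02 3.673e+02 1.000e-01]
```

View pics/a_top_zoom.png

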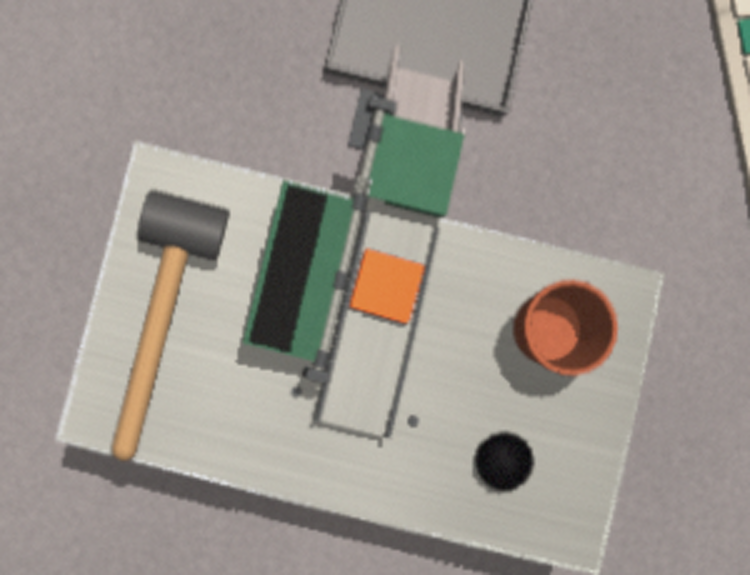

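```bash
python3 - <<'E'
from h import *
np.set_printoptions(precision=1,suppress=True)
for n in ["top","side"]:
    f=np.load(f"pics/a_{n}.npz"); im=f["im"]; hsv=cv2.cvtColor(im,cv2.COLOR_RGB2HSV); d=f["d"]
    H,S,V=[hsv[:,:,i].astype(int) for i in range(3)]
    if n=="side":
        cv2.imwrite("pics/a_side_zoom.png",cv2.resize(im[170:384,120:440],None,fx=2.5,fy=2.5,interpolation=cv2.INTER_CUBIC)[:,:,::-1])
    p=(234,335) if n=="top" else (263,263)
    print(hsv[p])
    tile=(abs(H-hsv[p][0])<4)&(S>170)&(V>170)
    c=big(tile); print(n,"tile px",c.mean(0),cv2.contourArea(c)); r,b=rect(n,c,135); print("tile",r,b.tolist())
    g=((H>60)&(H<90)&(S>80)&(V>40)).astype(np.uint8)
    num,lab,st,ce=cv2.connectedComponentsWithStats(g)
    for i in np.argsort(-st[1:,4])[:3]+1:
        print("green",st[i], hsv[lab==i].mean(0))
        cc=big(lab==i)
        for z in (149,157): r,b=rect(n,cc,z); print(z,r)
    k=(V<40)&(S<255)
    num,lab,st,ce=cv2.connectedComponentsWithStats(k.astype(np.uint8))
    for i in np.argsort(-st[1:,4])[:5]+1: print("black",st[i],ce[i],[np.round(rect(n,big(lab==i),157)[0][j],1) for j in range(3)])
E
```

```text
[ 12 184 226]
top tile px [334.1 234.1] 501.0
tile ((492.85888671875, -113.33125305175781), (43.03472137451172, 42.754730224609375), 74.63861846923828) [[466.545166015625, -128.41690063476562], [507.7724609375, -139.74288940429688], [519.172607421875, -98.24560546875], [477.9453125, -86.91961669921875]]
green [ 329  166   35   40 1000] [ 71.3  89.7 126.6]
149 ((580.6015625, -132.4134063720703), (57.12458038330078, 61.92958068847656), 76.45085144042969)
157 ((579.4133911132812, -131.14332580566406), (56.6015739440918, 61.36253356933594), 76.45086669921875)
green [296 199  24  64 643] [ 71.5  88.9 118.3]
149 ((498.4475402832031, -64.4464111328125), (18.518766403198242, 116.19752502441406), 76.62322235107422)
157 ((498.0115966796875, -63.79866027832031), (18.34921646118164, 115.13365936279297), 76.62322235107422)
green [491 204  14  14 167] [ 78.2 129.5 134.4]
149 ((537.8853149414062, -420.6993408203125), (24.30594825744629, 25.89297103881836), 5.936153888702393)
157 ((537.0882568359375, -416.789794921875), (24.083372116088867, 25.655927658081055), 5.936221122741699)
black [371 294  21 
[... 1447 characters left out ...]
.698923110961914, 24.245656967163086), 8.474835395812988)
157 ((608.2128295898438, -452.07940673828125), (26.288013458251953, 23.87250328063965), 8.474817276000977)
black [205 208  67  36 932] [237.4 225.3] [array([501.4, -44.5]), array([ 32.3, 115.3]), np.float64(76.7)]
black [311 264 114  35 786] [346.  278.8] [array([ 576.9, -265.6]), array([ 58.7, 179.6]), np.float64(49.4)]
black [222 342  31  30 708] [237.3 356.1] [array([ 351.9, -221.7]), array([39.1, 39.4]), np.float64(4.2)]
black [379 219  45  43 212] [403.7 242.5] [array([ 680.8, -246.5]), array([100.9,  10.2]), np.float64(76.1)]
black [220 208  22  12 128] [231.2 213.3] [array([509. , -14.2]), array([18.7, 35.7]), np.float64(71.5)]
```

```bash
python3 - <<'E'
from h import *
np.set_printoptions(precision=1,suppress=True)
def R(a): return np.array([[np.cos(a),-np.sin(a)],[np.sin(a),np.cos(a)]])
# shelf via depth in top
f=np.load("pics/a_top.npz"); d=f["d"]; im=f["im"]
v,u=np.mgrid[0:384,0:512]; px=np.c_[u.ravel(),v.ravel()]
o,r=rays("top",px); P=(o+r*d.reshape(-1,1)).reshape(384,512,3)
m=(P[:,:,2]>80)&(d>0)
c=big(cv2.morphologyEx((m&(P[:,:,0]<600)).astype(np.uint8),cv2.MORPH_OPEN,np.ones((5,5))))
r_,b=rect("top",c,105); print("shelf+",r_,b.tolist())
# side shelf/ tray
t=(abs(P[:,:,2]-4)<6)
hsv=cv2.cvtColor(im,cv2.COLOR_RGB2HSV)
a=np.radians(-13.4)
for n,cv in (("top",(580.6,-132.4)),("side",(578.7,-135.06))):
    print(n,"mouth",np.array(cv)-R(a)@[31,4])
M=np.array((579.65,-133.7))-R(a)@[31,4]
for nm,p in (("tile top",(492.9,-113.3)),("tile side",(491.3,-116.4)),("rubber side",(501.4,-44.5)),("trayctr",(746.5,-173.8))):
    print(nm,R(a).T@(np.array(p)-M))
ym=M+0*M
print("tray expected",M+R(a)@[196,0],"shelf ctr expected",M+R(a)@[-113,0])
# black rubber in top: low S & dark
H,S,V=[hsv[:,:,i].astype(int) for i in range(3)]
k=((V<60)&(abs(P[:,:,2]-157)<12)).astype(np.uint8); k=cv2.morphologyEx(k,cv2.MORPH_CLOSE,np.ones((3,3)))
rr,_=rect("top",big(k),157); print("rubber top",rr, R(a).T@(np.array(rr[0])-M))
# lane strip points at z~125..: profile
k=(abs(P[:,:,2]-127)<6)&(V>120)
L=(P[k][:,:2]-M)@R(a); L=L[(abs(L[:,1])<40)&(L[:,0]<0)&(L[:,0]>-180)]; print("lane",len(L),np.percentile(L,[1,50,99],axis=0))
E
```

```text
shelf+ ((469.9485778808594, -108.79881286621094), (421.70654296875, 295.7957458496094), 76.66902160644531) [[277.418212890625, -279.86883544921875], [565.2435913085938, -348.07220458984375], [662.4789428710938, 62.271209716796875], [374.653564453125, 130.47457885742188]]
top mouth [ 549.5 -129.1]
side mouth [ 547.6 -131.8]
tile top [-58.1   3.7]
tile side [-59.    0.4]
rubber side [-65.8  72.6]
trayctr [202.6   3.7]
tray expected [ 739.2 -175.8] shelf ctr expected [ 438.6 -104.2]
rubber top ((504.4575500488281, -40.278289794921875), (28.123991012573242, 114.3718032836914), 76.43278503417969) [-63.8  77.5]
lane 1712 [[-162.9  -21.4]
 [-105.6    2.4]
 [  -6.6   27.7]]
```

View pics/a_side_zoom.png

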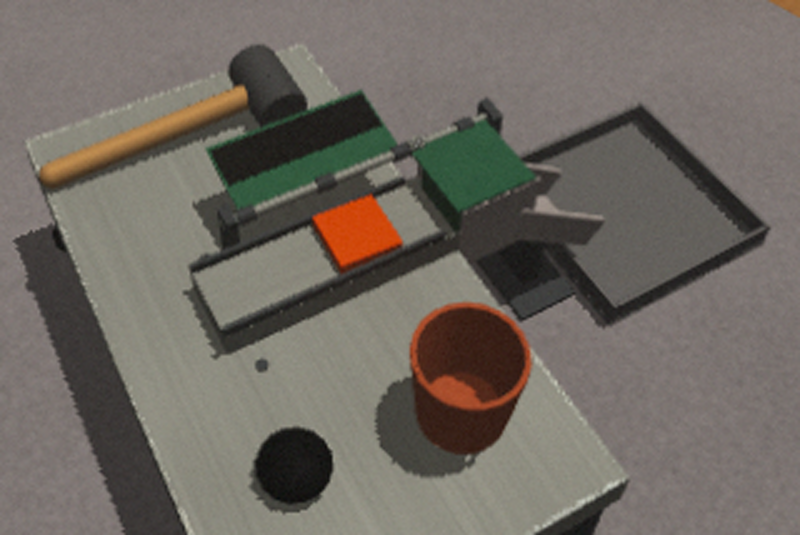

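```bash
cat >> h.py <<'E'
from scipy.spatial.transform import Rotation as Ro
YAW=np.radians(-13.4); M=np.array([548.6,-130.5])
def Rz(a): return np.array([[np.cos(a),-np.sin(a)],[np.sin(a),np.cos(a)]])
def W(x,y,z): return [*(M+Rz(YAW)@[x,y]),125+z]      # station -> world
def S(p): return np.r_[Rz(YAW).T@(np.array(p)[:2]-M),p[2]-125]
def quat(sgn,yaw=YAW):
    tx=sgn*np.array([-np.sin(yaw),np.cos(yaw),0]); ty=np.array([0,0,-1.]); tz=np.cross(tx,ty)
    q=Ro.from_matrix(np.c_[tx,ty,tz]).as_quat(); return np.r_[q[3],q[:3]]
def mat(q): return Ro.from_quat(np.r_[q[1:],q[0]]).as_matrix()
E
python3 - <<'E'
from h import *
from bench import *
from bench import kin,monitor
np.set_printoptions(precision=2,suppress=True)
s=monitor.get_state(); print(mat(s["eef_rot"]))
for sg in (1,-1):
    for x,z in ((-99,175),(-99,19),(-16,19)):
        print(sg,x,z,W(x,40,z),kin.inverse_kinematics(W(x,40,z),quat(sg)))
E
```

```text
[[ 0.28 -0.    0.96]
 [-0.96  0.    0.28]
 [-0.   -1.   -0.  ]]
1 -99 175 [np.float64(461.565104197036), np.float64(-68.64592242570257), 300] [-0.17  0.11  1.9  -0.    1.13 -1.51]
1 -99 19 [np.float64(461.565104197036), np.float64(-68.64592242570257), 144] [-0.17  0.34  2.04 -0.    0.76 -1.51]
1 -16 19 [np.float64(542.305502088416), np.float64(-87.88099841571761), 144] [-0.18  0.44  1.86 -0.    0.84 -1.52]
-1 -99 175 [np.float64(461.565104197036), np.float64(-68.64592242570257), 300] [-0.17  0.11  1.9  -0.    1.13  1.63]
-1 -99 19 [np.float64(461.565104197036), np.float64(-68.64592242570257), 144] [-0.17  0.34  2.04 -0.    0.76  1.63]
-1 -16 19 [np.float64(542.305502088416), np.float64(-87.88099841571761), 144] [-0.18  0.44  1.86 -0.    0.84  1.62]
```

```bash
python3 - <<'E'
from h import *
from bench import ctrl,kin,monitor,get_image
np.set_printoptions(precision=2,suppress=True)
ctrl.move_to(W(-99,40,175),quat(1)); 
ctrl.set_gripper(66.5)
s=monitor.get_state(); print(s["t"],s["q"],s["position"],S(s["position"]),s["finger_gap"],s["force"])
im,d=get_image("wrist"); cv2.imwrite("pics/b_wrist.png",im[:,:,::-1])
T=np.eye(4);T[:3,:3]=mat(s["eef_rot"]);T[:3,3]=s["position"]
np.savez("pics/b_wrist.npz",im=im,d=d,T=T)
hsv=cv2.cvtColor(im,cv2.COLOR_RGB2HSV); H,Sa,V=[hsv[:,:,i].astype(int) for i in range(3)]
tile=(H<16)&(Sa>150)&(V>130); c=big(tile); r,b=rect("wrist",c,135,T); print("tile",c.mean(0),r,S([*r[0],135]))
g=((H>60)&(H<90)&(Sa>60)&(V>40)).astype(np.uint8)
num,lab,st,ce=cv2.connectedComponentsWithStats(g)
for i in np.argsort(-st[1:,4])[:3]+1:
    for z in (149,157):
        r,b=rect("wrist",big(lab==i),z,T); print(st[i],z,r,S([*r[0],z]))
E
```

```text
2.875 [-0.17  0.11  1.9  -0.    1.13 -1.51] [461.54 -68.7  299.99] [-99.01  39.94 174.99] 66.88955075673243 [ 0.52  0.11 -0.1 ]
tile [221.3  216.67] ((492.89886474609375, -113.86648559570312), (45.06925582885742, 44.24802780151367), 74.6192626953125) [-58.04   3.27  10.  ]
[ 258  158   58  116 2782] 149 ((505.0647888183594, -48.209190368652344), (55.351322174072266, 123.71732330322266), 76.60721588134766) [-61.42  69.96  24.  ]
[ 258  158   58  116 2782] 157 ((502.09869384765625, -48.3138313293457), (53.875648498535156, 120.41900634765625), 76.60722351074219) [-64.28  69.17  32.  ]
[196 266  54  14 621] 149 ((549.4703369140625, -126.36038970947266), (57.37392807006836, 15.6968355178833), 77.00867462158203) [-0.11  4.23 24.  ]
[196 266  54  14 621] 157 ((545.3203125, -124.38152313232422), (55.84438705444336, 15.278329849243164), 77.00861358642578) [-4.61  5.19 32.  ]
[198 312  54  12 528] 149 ((605.2418212890625, -138.87303161621094), (59.849586486816406, 13.442066192626953), 75.78705596923828) [57.04  4.98 24.  ]
[198 312  54  12 528] 157 ((599.60498046875, -136.56060791015625), (58.25402069091797, 13.08366870880127), 75.7870101928711) [51.02  5.92 32.  ]
```

View pics/b_wrist.png

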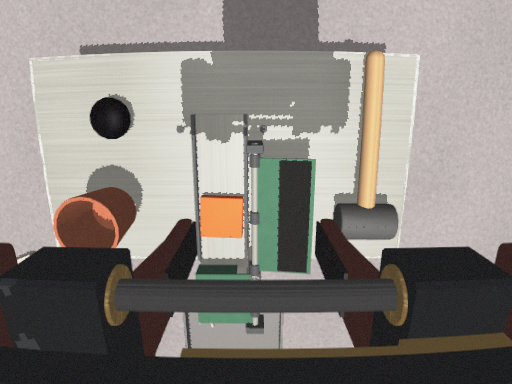

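```bash
sed -i 's/548.6,-130.5/549.4,-129.3/' h.py; python3 - <<'E'
from h import *
from bench import ctrl,kin,monitor,get_image
np.set_printoptions(precision=2,suppress=True)
def st(): s=monitor.get_state(); print(round(s["t"],2),S(s["position"]),s["force"],s["ft_torque"]); return s
q=quat(1)
ctrl.move_linear(W(-101,40,60),rot=q,vel=120); st()
ctrl.move_linear(W(-101,40,30),rot=q,vel=50); st()
ctrl.move_linear(W(-101,40,19),rot=q,vel=40); ctrl.wait(0.2); st()
for n in ("side","wrist","top"):
    im,d=get_image(n); np.savez(f"pics/c_{n}.npz",im=im,d=d)
    if n=="side": im=cv2.resize(im[170:384,120:440],None,fx=2.5,fy=2.5)
    cv2.imwrite(f"pics/c_{n}.png",im[:,:,::-1])
E
```

```text
4.03 [-100.52   40.04   60.56] [-0.2  -0.36 -0.04] [ 0.03 -0.12 -0.  ]
4.78 [-101.21   40.06   29.88] [-0.22  0.3   2.62] [ 0.28 -0.12  0.  ]
5.41 [-101.12   40.15   18.98] [0.67 3.73 1.42] [ 0.54 -0.23 -0.04]
```

View pics/c_side.png

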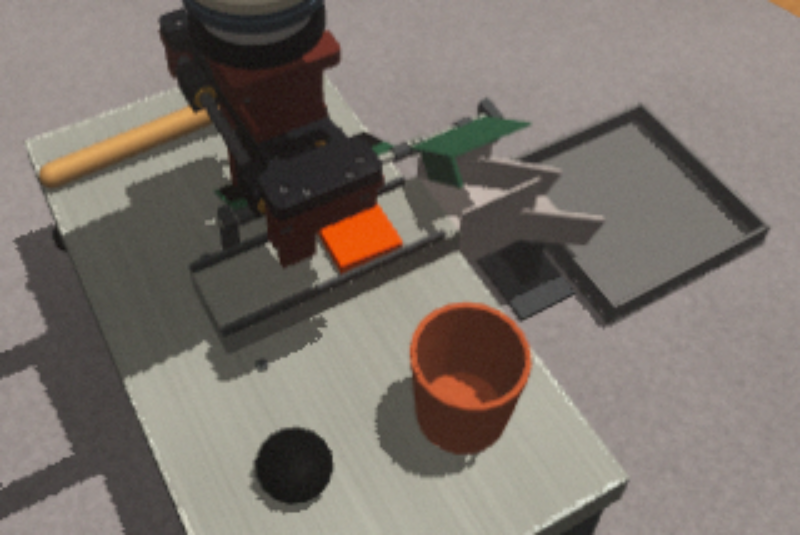

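View pics/c_wrist.png

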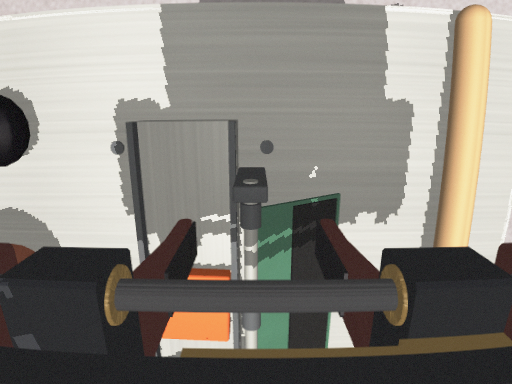

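```bash
python3 - <<'E'
from h import *
np.set_printoptions(precision=1,suppress=True)
for n in ("top","side"):
    f=np.load(f"pics/c_{n}.npz"); d=f["d"]; im=f["im"]
    hsv=cv2.cvtColor(im,cv2.COLOR_RGB2HSV); H,Sa,V=[hsv[:,:,i].astype(int) for i in range(3)]
    v,u=np.mgrid[0:384,0:512]; o,r=rays(n,np.c_[u.ravel(),v.ravel()]); P=(o+r*d.reshape(-1,1)).reshape(384,512,3)
    s=(P[:,:,:2]-M)@Rz(YAW)
    k=(H>60)&(H<90)&(Sa>50)&(V>30)&(d>0)&(s[:,:,0]>-5)&(s[:,:,0]<70)&(abs(s[:,:,1])<60)&(P[:,:,2]>140)
    z=P[k][:,2]-125; print(n,k.sum(),np.percentile(z,[5,50,95,99]))
    A=np.c_[s[k],np.ones(k.sum())]; co=np.linalg.lstsq(A,z,rcond=None)[0]; print("slope->angle",np.arctan(-co[1]),co[0])
    t=(H<16)&(Sa>150)&(V>130)&(abs(s[:,:,0]+60)<50)&(abs(s[:,:,1])<40)
    if t.any(): rr,_=rect(n,big(t),135); print("tile",S([*rr[0],135]),rr[1:])
E
```

```text
top 981 [29.  46.  63.1 65.2]
slope->angle 0.6732503378096448 0.03076610308539163
side 379 [27.  46.5 60.9 62.5]
slope->angle 0.595134839533332 0.060097059129089254
tile [-60.2  -6.6  10. ] ((34.847450256347656, 44.79221725463867), 74.3200912475586)
```

```bash
python3 - <<'E'
from h import *
from bench import ctrl,kin,monitor,get_image
np.set_printoptions(precision=2,suppress=True)
def st(): s=monitor.get_state(); print(round(s["t"],2),S(s["position"]),s["force"],s["finger_gap"]); return s
q=quat(1)
for x in (-80,-55,-30,-19):
    ctrl.move_linear(W(x,40,19),rot=q,vel=45 if x<-20 else 30); st()
ctrl.wait(0.6);st()
for n in ("side","top"):
    im,d=get_image(n); np.savez(f"pics/d_{n}.npz",im=im,d=d)
    if n=="side": im=cv2.resize(im[170:384,120:440],None,fx=2.5,fy=2.5)
    cv2.imwrite(f"pics/d_{n}.png",im[:,:,::-1])
E
```

```text
6.17 [-79.08  40.01  19.17] [0.93 0.71 3.26] 66.32874398243418
6.88 [-54.21  40.05  19.17] [2.23 1.36 2.27] 66.69320081455461
7.59 [-29.24  40.05  19.17] [1.67 1.51 1.89] 66.53947127919312
8.11 [-18.49  40.02  19.08] [1.58 0.58 2.34] 66.22475600757548
8.71 [-18.92  39.99  19.05] [1.5  1.15 1.52] 66.59750952873434
```

View pics/d_side.png

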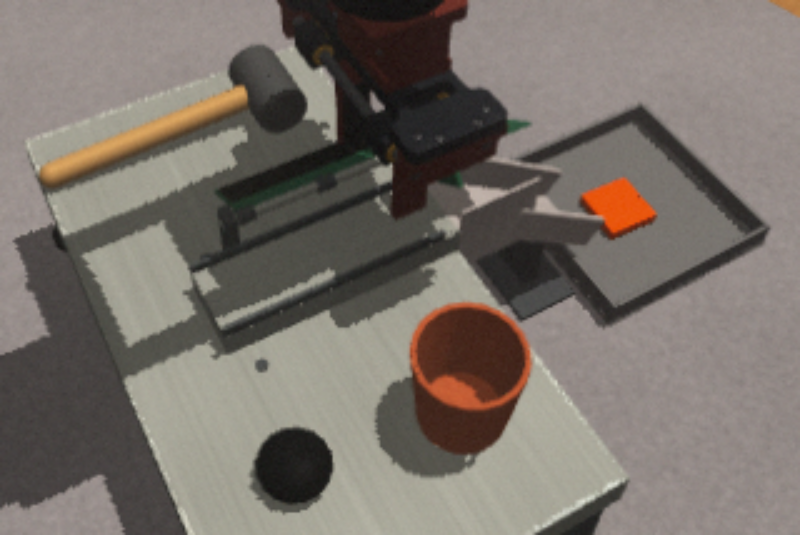

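View pics/d_top.png

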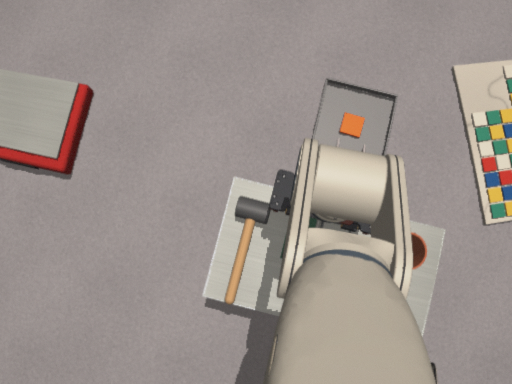

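The tile is flat in the tray: top view (352,124), side zoom (618,207). Next I let the flap close gently and lift the hand clear.

```bash
python3 - <<'E'
from h import *
from bench import ctrl,kin,monitor,get_image
np.set_printoptions(precision=2,suppress=True)
def st(): s=monitor.get_state(); print(round(s["t"],2),S(s["position"]),s["force"]); return s
q=quat(1)
ctrl.move_linear(W(-19,40,52),rot=q,vel=40); st()
ctrl.move_linear(W(-19,40,190),rot=q,vel=150); st()
ctrl.move_joints([-1.305,0.35,1.63,0,1.16,-1.5]); ctrl.wait(0.3); st()
for n in ("side","top"):
    im,d=get_image(n); np.savez(f"pics/e_{n}.npz",im=im,d=d)
    if n=="side": im=cv2.resize(im[170:384,120:440],None,fx=2.5,fy=2.5)
    else:
        hsv=cv2.cvtColor(im,cv2.COLOR_RGB2HSV); H,Sa,V=[hsv[:,:,i].astype(int) for i in range(3)]
        t=(abs(H-12)<5)&(Sa>170)&(V>170); c=big(t); rr,_=rect(n,c,14); print("tile",c.mean(0),S([*rr[0],14]),rr[1:])
        v,u=np.mgrid[0:384,0:512]; o,r=rays(n,np.c_[u.ravel(),v.ravel()]); P=(o+r*d.reshape(-1,1)).reshape(384,512,3)
        print("cover z",P[187,346]-[0,0,125],"bar",P[230,298]-[0,0,125])
        im=cv2.resize(im[60:350,180:480],None,fx=2,fy=2)
    cv2.imwrite(f"pics/e_{n}.png",im[:,:,::-1])
E
```

```text
9.78 [-19.2   39.95  51.77] [-0.49  0.27 -0.24]
10.85 [-19.6   39.98 189.  ] [-0.06 -0.59 -0.42]
13.37 [-262.47 -528.91  156.74] [-1.49 -0.49  0.55]
tile [351.75 124.41] [ 188.88    3.89 -111.  ] ((42.56048583984375, 42.91302490234375), 73.32495880126953)
cover z [ 578.31 -133.35   24.44] bar [498.8  -45.78  31.67]
```

View pics/e_side.png

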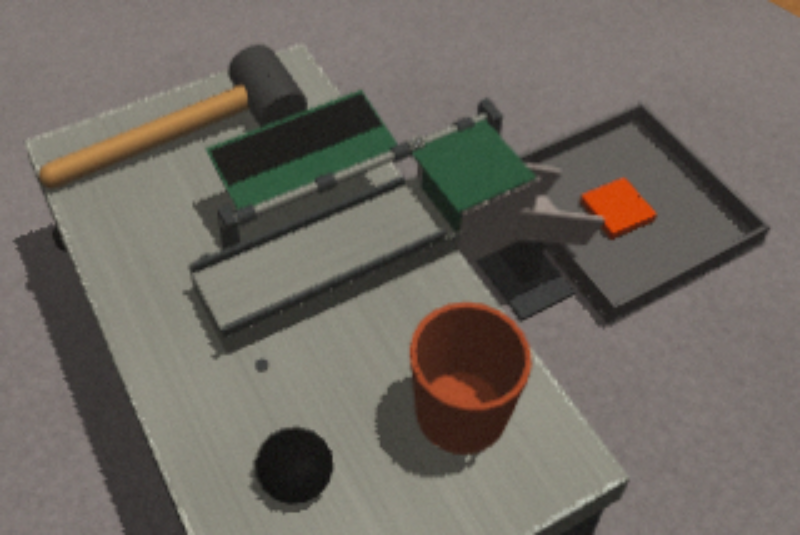

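View pics/e_top.png

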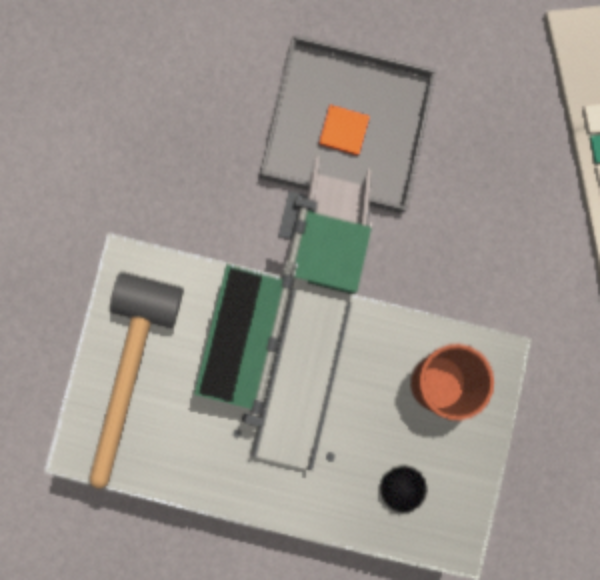

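The pictures show the tile flat in the tray, clear of the chute, with the flap closed. The cup, pebble and mallet are where they started.

```bash
python3 -c "
from bench import ctrl,monitor
ctrl.hand_in(); print(monitor.get_state()['t'])"
```

```text
the job is handed in; nothing more can be done
the job is handed in; nothing more can be done
```

The orange tile is in the tray, the flap is closed again, the hand is well clear, and the job is handed in. The robot clock read about 13.5 s of the 32 s allowed.

- **What I did:** One fingertip pressed the black-topped bar down and held the flap open. The other pushed the tile along the lane at about 40 mm/s until it slid down the chute. I then let the bar up slowly, and the flap closed before I drew the hand away.
- **Flap opening:** It measured 0.67 rad in the top view and 0.60 rad in the side view. Either leaves the lip clear of the tile's top. I measured this before pushing and did not repeat it during the push. In the force readings I took, the tool saw at most about 4 N.
- **Final checks:** The tile lies flat in the tray, about 7 mm from its middle along the lane and 4 mm across. The closed cover and bar stand at 24 and 32 mm above the lane floor; the bar is at its given closed height. In the pictures the cup, pebble and mallet have not moved.
- **Disagreement:** The side and top cameras differed by 2 to 5 mm in position. I used a compromise between the views, leaning towards the top and wrist cameras, which agreed with each other. The clearances were larger than that difference.

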